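Sort two post caps and snap the good one onto a trolley post

TASK

Two black post caps lie on the repair bench, open side down, each with a white inspection tag on top. First put the cap with the long bar tag (the reject) into the empty shallow grey scrap tray and let go of it; then push the cap with the round tag (the good one) onto the bare post stub of the trolley frame, past its click, until it is fully home, and keep pressing it down with a firm push of about 10 N: the program finishes while still holding it pressed, without letting go. Leave everything else on the bench alone.

Things in the scene. Friction and masses are not known exactly. Their poses are not given: they have to be found in the camera images.
- cap_round_mid (a point): Black plastic cap, open side down, 44 mm diameter, 36 mm tall, 25 to 50 g. White tag 2 mm thick on its top: a ROUND disc 24 mm across (good cap). The point lies on the cap's axis, 18 mm above its lower rim; z up. 26 mm mouth with an inner lip 4 mm high at the bottom. Fully home, this point is 12.5 mm BELOW post_top and the cap is 24 mm clear of the beam.
- cap_bar_mid (a point): Black plastic cap, open side down, 44 mm diameter, 36 mm tall, 25 to 50 g. White tag 2 mm thick on its top: a narrow BAR 40 x 9 mm along x (reject). The point lies on the cap's axis, 18 mm above its lower rim; z up. 
- post_top (a point): Top centre of the fixed upright steel post stub, 95 mm above the bench: 24 mm diameter, top 8 mm tapered to 14 mm. Four sprung catch balls stand 3.5 mm out of it, 20 mm below the top. A cap slides on freely until its lower rim is 14 mm below post_top; there it resists with up to 9 to 14 N for some 6 mm, then the force drops (click), the cap is drawn down and some 10 mm later stops hard on the post, home.
- tray_in (a point): Centre of the inner floor of the empty grey open scrap tray, fixed to the bench: outside 170 (its x) x 150 (its y) x 55 mm tall, walls and floor 5 mm thick, this point 5 mm above the bench; z is up.
- frame: Length of trolley frame that carries the post, fixed to the bench: steel beam 40 mm wide and 40 mm tall, from 50 mm behind the post (-x) to 170 mm beyond it (+x), with a flat castor plate at the +x end, 100 mm across and 8 mm thick. Origin on the bench under the post's axis, x along the beam, z up.
- tape: Bystander, to be left where it is: cardboard-brown tape roll lying flat, 96 mm across, 45 mm tall, origin at its underside.
- castor: Bystander, to be left where it is: black rubber castor wheel lying flat, 80 mm across, 35 mm tall, origin at its underside.
- screwdriver: Bystander, to be left where it is: screwdriver lying on the bench.
- wrench: Bystander, to be left where it is: steel wrench lying on the bench.
- spray: Bystander, to be left where it is: upright white bottle, 60 mm across, 170 mm tall.
- mug: Bystander, to be left where it is: white mug, 80 mm across, 90 mm tall.
- hammer: Bystander, to be left where it is: hammer lying on the bench.
- carton: Bystander, to be left where it is: cardboard box 110 x 150 x 80 mm.
Not all that is in view belongs to the job. Leave any blue look-alike of the part that bears cap_round_mid alone. What is shaped like the part that bears cap_bar_mid but purple is not meant.

How it is judged:
On the way, in this order (a step that is already met when the one before it is completed fails the run):
1. the bar-tag cap lies in the scrap tray, let go (x of cap_bar_mid in the frame of tray_in between -0.08 and 0.08 m and y of cap_bar_mid in the frame of tray_in between -0.07 and 0.07 m and z of cap_bar_mid in the frame of tray_in below 0.035 m and contact force between the fingers and cap_bar below 0.1 N), for 0.2 s.
2. the round-tag cap has clicked and sits fully home on the post (z of cap_round_mid in the frame of post_top below -0.0105 m and horizontal distance between cap_round_mid and post_top below 0.004 m), for 0.2 s.
At the end, for the whole second after the job is handed in: Bar-tag cap inside the tray (centre below 35 mm over its floor), released; round-tag cap within 2 mm of fully home on the post, within 4 mm of its axis, upright within 0.1 rad, pressed on the post with over 6 N by the gripper, through the last second; no bystander shifted over 30 mm (all of step 1 and all of step 2 and angle between cap_round_mid's own z axis and vertical below 0.1 rad and contact force between the fingers and cap_round above 3 N and contact force between cap_round and frame above 6 N); the arm keeps its last pose, push and grip.
It fails at once if a bystander is shifted by more than 30 mm (distance of any of tape, castor, screwdriver, wrench, spray, mug, hammer, carton from where it was at the start of the episode above 0.03 m).
It also fails if it takes over 72 s, if anything falls off the work surface, if the arm or the gripper's body presses on something with over 40 N, if the wrist force passes 120 N, or if a joint passes its speed limit or range.

ROBOT

A 6-joint arm with a two-finger parallel gripper is mounted at the origin on the work surface. World frame = base frame: x ahead of the robot, y to its left, z up, the work surface at z = 0. Lengths are in m, angles in rad, forces in N, time in s.
With the tool pointing down it reaches from about 0.325 to 0.9 m from the base axis. Payload 6.1 kg.
Tool frame: the origin (TCP) lies midway between the tips of the shut fingers; the grasp point (between the pads) lies 19 mm behind it; y points along the fingers, z is the direction in which the jaws open and shut, and the axes are right-handed (so a half turn about y gives the same grasp; the last joint's range is limited). The gripper opens to 85 mm and grips with 20 to 120 N. Pads are 22 mm wide; open, the fingers measure 114 mm over their backs; the gripper's body (76 mm by 85 mm) begins 54 mm behind the grasp point. The pads swing forward as they close: fully open they stand 13 mm farther back than shut.
Start: joints at [1.136, 0.22, 1.526, -0, 1.395, -0.126], TCP at [0.19, 0.595, 0.231] pointing down, gripper open.
Joint ranges: [-2.98, 2.98], [-0.91, 2.08], [0.09, 2.57], [-1.24, 4.39], [0.2, 2.65], [-2.68, 2.68]. Speed limits (rad/s): [2.57, 2.57, 3.01, 3.14, 3.14, 3.14].

INTERFACE

Orientations are given as a rotation vector (axis times angle).
In Python, from rig import monitor, viewer, job_done, spotter gives the robot as it stands.
- The arm moves only by the tool servo_tool, never from a script. Its argument "increments" is a list of rows, each a list of 3 entries, a list of its own where there are three numbers: the shift along the tool's x, y, z in mm, then the turn, a rotation vector about the tool's x, y, z in degrees, then the opening, from 0 (shut) to 1 (fully open). In form: [[[dx, dy, dz], [rx, ry, rz], gripper], ...]. A call has 1 to 20 rows; each row is the pose to reach, as a shift and turn from the pose measured when the call began, along the tool's axes at that moment; what a row does not reach only later rows make up. A row lasts 1/10 s, in which the tool goes at most 50 mm and 8.59 degrees, less where a joint would pass 70% of its speed; a pose out of reach is approached as far as the arm can. A call with a gripper value outside its range is refused whole. The fingers move at their own pace and stop on an object; "force" is the grip in N (left out, the last holds). Time passes only in rows, so rows that repeat a pose let the fingers close. It gives the time, the measured TCP pose, the force and the opening at its end, in the units of the state.
- monitor.sense(): the state, without advancing time (a new reading comes with each control period).
- viewer.camera(name): name is "scene" or "top"; returns a dict with "frame" (420x560x3 uint8, red, green, blue), "fx", "fy", "cx", "cy" (pixels), "eye" and "orientation" of the camera in the world. Camera axes: x right, y up, looking along -z (the intrinsics and any distortion apply to the point x, -y, -z); pixel columns grow to the right and rows downward; lengths in m; the calibration is good to about 2 mm. A picture is of the moment at which its call begins. There is no depth.
- job_done(): hands the job in, once; it reports no verdict.
Trained networks look in a picture, given as the dict that the camera call returned (one of the last four; its "shot" number tells which), for a name from the list of things; names that differ only in an ending like _2 or _b are one class to them, and where a whole thing is asked for, a point or a joint stands for the part that bears it (a point fixed in the world has none). Each returns a list of dicts, best first, with "score" (0 to 1); they miss things now and then, are a little off and sometimes report something else, mostly with a low value. They report only what shows in the picture. A call takes as long as a camera call. They do not tell look-alikes from the thing itself.
- spotter.look_for(picture, thing): "xy" ([column, row] in pixels, amid what is visible of it).
The state is a dict: "t": time; "joints": joint angles; "qvel": joint speeds; "tau": joint torques, N m; "tool_pos": TCP position; "ee_rot": TCP orientation; "wrist_force": force on the tool from outside, world axes, zero at the start; "torque": the same for the moment, N m; "width": finger opening in m.
Only numpy, scipy, OpenCV 4.12 (cv2) and the standard library are available. Lean on these libraries where they do the work, as an engineer would, in place of code of your own. Each camera call takes 0.05 s, during which the arm holds its last target.

## Working session

There is one attempt and no reset: what is moved stays moved. The work goes in short steps, Python scripts to look and compute and a tool call to move; the robot and the scene stay as the last step left them, time stands still between calls to the robot, and variables do not carry over. Pictures are saved under pics/ and viewed, and the job is handed in when it is done.

Besides the shell and the picture viewer there is one more tool, called after "Call:" by a JSON object that holds its "name" and its "arguments", one argument or row to a line. servo_tool: Moves the arm, as the interface text tells. Its arguments: {"type":"object","properties":{"increments":{"type":"array","items":{"type":"array"}},"force":{"type":"number"}},"required":["increments"]}

```bash
mkdir -p pics; cat > h.py <<'E'
import numpy as np, cv2, json
from scipy.spatial.transform import Rotation as R
from rig import monitor, viewer, job_done, spotter
def shot(name,fn=None):
    p=viewer.camera(name)
    if fn: cv2.imwrite('pics/'+fn,cv2.cvtColor(p['frame'],cv2.COLOR_RGB2BGR))
    return p
def camR(p):
    o=np.array(p['orientation'],float)
    if o.shape==(3,3): return o
    if o.size==3: return R.from_rotvec(o).as_matrix()
    return R.from_quat(o).as_matrix()
def ray(p,uv):
    x=(uv[0]-p['cx'])/p['fx']; y=(uv[1]-p['cy'])/p['fy']
    return camR(p)@np.array([x,-y,-1.])
def atz(p,uv,z):
    d=ray(p,uv); e=np.array(p['eye']); return e+d*(z-e[2])/d[2]
def proj(p,X):
    c=camR(p).T@(np.array(X)-np.array(p['eye'])); return np.array([p['cx']+p['fx']*c[0]/-c[2],p['cy']-p['fy']*c[1]/-c[2]])
E
python3 - <<'E'
from h import *
s=monitor.sense(); print(s)
for n in('scene','top'):
    p=shot(n,n+'0.png'); print(n,{k:v for k,v in p.items() if k!='frame'})
    for t in ['cap_round_mid','cap_bar_mid','post_top','tray_in','frame']:
        try: print(t,[(np.round(d['xy'],1).tolist(),round(d['score'],2)) for d in spotter.look_for(p,t)])
        except Exception as e: print(t,e)
E
```

```text
{'t': 0.0, 'joints': array([ 1.13588733e+00,  2.21252662e-01,  1.52762181e+00, -1.11395514e-05,
        1.39470148e+00, -1.26111996e-01]), 'qvel': array([-0.00095878,  0.00127841, -0.0007457 ,  0.00105528,  0.00035611,
       -0.00055516]), 'tau': array([-1.59327657e-03, -4.96897745e+01, -3.89395165e+01, -4.33823898e-04,
        1.11417330e-02, -2.17538491e-05]), 'tool_pos': array([0.18969956, 0.59487272, 0.23017714]), 'ee_rot': array([-1.5590875 ,  0.24284076, -0.24199186]), 'wrist_force': array([ 0.08874181, -1.02174261, -0.00828328]), 'torque': array([0.05847364, 0.07317297, 0.00738691]), 'width': 0.0854765629470567}
scene {'fx': 404.91186731361654, 'fy': 404.91186731361654, 'cx': 287.9205641518932, 'cy': 213.8807834093004, 'eye': array([ 0.9608338 , -0.60263711,  0.9432394 ]), 'orientation': array([0.69212908, 0.19143447, 0.5059452 ]), 'shot': 1}
cap_round_mid [([251.9, 248.8], 0.66), ([273.1, 263.2], 0.49), ([167.9, 260.9], 0.34)]
cap_bar_mid [([275.5, 214.4], 0.66), ([305.2, 223.3], 0.64)]
post_top [([333.2, 187.4], 0.65)]
tray_in [([203.6, 304.0], 0.87)]
frame [([334.1, 188.4], 0.6)]
top {'fx': 436.12643726054426, 'fy': 436.12643726054426, 'cx': 272.90948242489384, 'cy': 214.80338712251654, 'eye': array([0.469658  , 0.03269856, 1.46904085]), 'orientation': array([ 0.05999345, -0.07646677, -1.58095546]), 'shot': 2}
cap_round_mid [([201.9, 198.5], 0.68), ([302.6, 205.0], 0.47)]
cap_bar_mid [([254.1, 211.1], 0.42)]
post_top []
tray_in [([363.5, 230.2], 0.75), ([208.0, 287.5], 0.3)]
frame [([205.5, 282.9], 0.72), ([203.4, 198.0], 0.61), ([314.1, 151.4], 0.33)]
```

View pics/scene0.png

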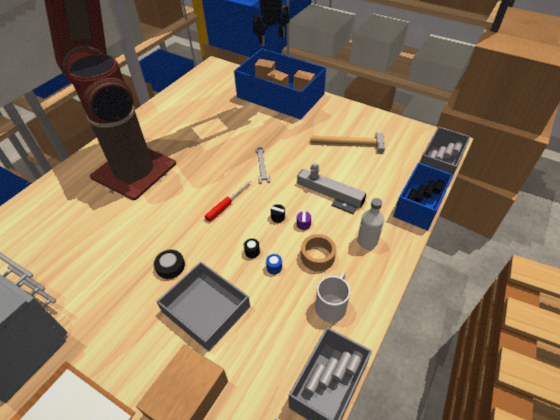

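View pics/top0.png

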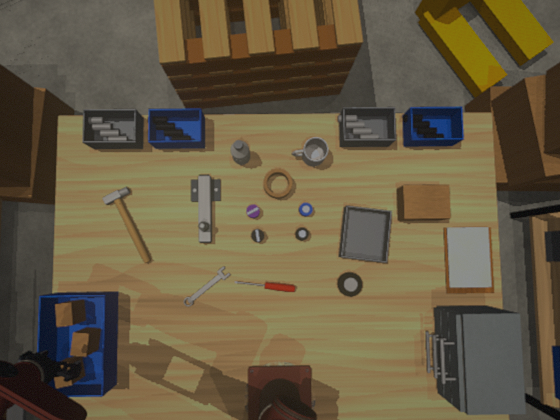

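The scene view shows the black bar-tag cap at (278,213), the black round-tag cap at (252,248), the post at about (315,168) and the tray at (204,304). The top view shows them at (258,236), (302,233), (205,227) and (366,234). The spotter's top-view hits for the caps are off, so I'll refine with the pixels.

```bash
python3 - <<'E'
from h import *
S=shot('scene','s1.png');T=shot('top','t1.png')
def blob(p,c,r,lo=140):
    g=p['frame'].astype(int); u,v=c
    sub=g[v-r:v+r+1,u-r:u+r+1]; m=((sub.min(2)>lo)).astype(np.uint8)
    n,l,st,ce=cv2.connectedComponentsWithStats(m)
    # nearest comp to centre
    best=min(range(1,n),key=lambda i:np.hypot(*(ce[i]-r))) if n>1 else None
    return (ce[best]+[u-r,v-r],st[best][4]) if best else None
def tri(a,b):
    d1=ray(S,a);d2=ray(T,b);e1=np.array(S['eye']);e2=np.array(T['eye'])
    t=np.linalg.lstsq(np.c_[d1,-d2],e2-e1,rcond=None)[0]
    A=e1+d1*t[0];B=e2+d2*t[1]; return (A+B)/2,np.linalg.norm(A-B)
for n,a,b in(('bar',(278,210),(258,236)),('round',(252,245),(302,233))):
    x=blob(S,a,9);y=blob(T,b,8);print(n,x,y)
    if x and y: print(atz(S,x[0],.038),atz(T,y[0],.038),tri(x[0],y[0]))
def crop(p,c,r,k): 
    u,v=c; return cv2.resize(cv2.cvtColor(p['frame'][v-r:v+r,u-r:u+r],cv2.COLOR_RGB2BGR),(400,300) if 0 else (300,300),interpolation=cv2.INTER_NEAREST)
im=np.vstack([np.hstack([crop(S,(265,230),30,1),crop(S,(325,180),40,1)]),np.hstack([crop(T,(280,230),40,1),crop(T,(205,210),40,1)])])
cv2.imwrite('pics/z1.png',im)
E
```

```text
bar (array([276.8220339 , 205.16101695]), np.int32(118)) (array([257.25, 235.25]), np.int32(12))
[0.51839028 0.08021213 0.038     ] [0.5272802  0.06911253 0.038     ] (array([0.52637139, 0.06851264, 0.05378793]), np.float64(0.0006740565074881671))
round (array([251.01960784, 243.88235294]), np.int32(51)) (array([302.04, 233.4 ]), np.int32(25))
[ 0.53167107 -0.07892843  0.038     ] [ 0.53169291 -0.07796751  0.038     ] (array([ 0.53149136, -0.07822627,  0.03710979]), np.float64(0.0006122684039333659))
```

View pics/z1.png

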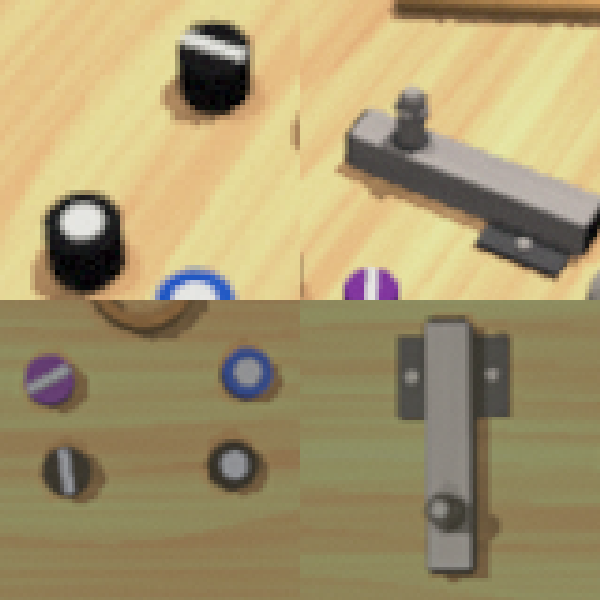

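```bash
cat >> h.py <<'E'
def overlay(p,c,r,curves,size=400):
    k=size/(2*r); u,v=c
    im=cv2.resize(cv2.cvtColor(p['frame'][v-r:v+r,u-r:u+r],cv2.COLOR_RGB2BGR),(size,size),interpolation=cv2.INTER_CUBIC)
    im=cv2.convertScaleAbs(im,alpha=1.3,beta=10)
    for pts,col in curves:
        q=np.array([(proj(p,X)-[u-r-.5,v-r-.5])*k for X in pts]); cv2.polylines(im,[np.int32(np.round(q*16))],False,col,1,cv2.LINE_AA,4)
    return im
def circ(x,y,z,rad): 
    a=np.linspace(0,2*np.pi,60); return [(x+rad*np.cos(t),y+rad*np.sin(t),z) for t in a]
E
python3 - <<'E'
from h import *
S=shot('scene');T=shot('top')
for z in(.095,): print('post',atz(S,(314.9,164.5),z),atz(T,(201.8,225.5),z))
print('bar',atz(S,(277.6,209),.038),atz(T,(257.9,235.3),.038))
tr=[(349,207),(391,207),(388,263),(341,260)]
for n,(uv) in enumerate(tr): print('tray',atz(T,uv,.055))
P=atz(T,(201.8,225.5),.095)[:2]; B=(atz(S,(277.6,209),.038)+atz(T,(257.9,235.3),.038))[:2]/2; Q=(.5317,-.0784)
cv=[]
g=(0,255,0);rd=(0,0,255);bl=(255,0,0)
cv+= [(circ(*P,.095,.007),rd),(circ(*P,.087,.012),g),(circ(*P,.04,.012),g)]
for c in(B,Q): cv+=[(circ(*c,.036,.022),g),(circ(*c,0,.022),g)]
cv+=[(circ(*Q,.038,.012),rd)]
cv2.imwrite('pics/ov1.png',np.vstack([np.hstack([overlay(S,(265,230),32,cv,300),overlay(S,(315,172),25,cv,300)]),np.hstack([overlay(T,(280,232),32,cv,300),overlay(T,(205,225),25,cv,300)])]))
print(P,B,Q)
E
```

```text
post [0.56002885 0.24017615 0.095     ] [0.5576669  0.24204302 0.095     ]
bar [0.52839925 0.06825516 0.038     ] [0.52709223 0.0669832  0.038     ]
tray [ 0.61543255 -0.23160717  0.055     ]
tray [ 0.61396882 -0.36912953  0.055     ]
tray [ 0.43216299 -0.35299623  0.055     ]
tray [ 0.4436106  -0.20109661  0.055     ]
[0.5576669  0.24204302] [0.52774574 0.06761918] (0.5317, -0.0784)
```

View pics/ov1.png

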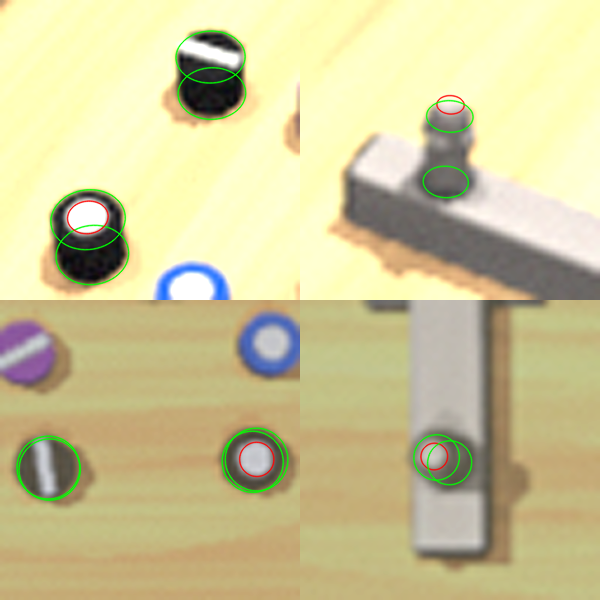

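```bash
cat >> h.py <<'E'
def goto(pos,jaw=None):
    "shift mm (tool axes) and turn deg to reach pos with jaw axis (world yaw deg, mod 180)"
    s=monitor.sense(); M=R.from_rotvec(s['ee_rot']).as_matrix()
    d=M.T@(np.array(pos)-s['tool_pos'])*1000
    cur=np.degrees(np.arctan2(M[1,2],M[0,2]))
    if jaw is None: jaw=cur
    dy=(jaw-cur+90)%180-90; yaw=np.radians(cur+dy)
    z=np.array([np.cos(yaw),np.sin(yaw),0]);y=np.array([0,0,-1.]);x=np.cross(y,z)
    W=np.c_[x,y,z]; r=np.degrees(R.from_matrix(M.T@W).as_rotvec())
    print('t %.2f pos %s jawyaw %.1f w %.4f f %s | shift %s turn %s'%(s['t'],np.round(s['tool_pos'],4),cur,s['width'],np.round(s['wrist_force'],1),np.round(d,1),np.round(r,2)))
E
python3 -c "
from h import *
goto((.528,.068,.23),90); goto((.528,.068,.12),90)"
```

```text
t 0.80 pos [0.1899 0.5954 0.2313] jawyaw 72.3 w 0.0853 f [0.1 0.5 0.5] | shift [ 482.4    1.3 -399.8] turn [ -0.   -17.69   0.  ]
t 0.80 pos [0.1899 0.5954 0.2313] jawyaw 72.3 w 0.0853 f [0.1 0.5 0.5] | shift [ 482.4  111.3 -399.8] turn [ -0.   -17.69   0.  ]
```

Call:
{"name": "servo_tool", "arguments": {
  "increments": [
    [[34,0,-29],[0,-2,0],1],
    [[69,0,-57],[0,-4,0],1],
    [[103,0,-86],[0,-6,0],1],
    [[138,0,-114],[0,-8,0],1],
    [[172,0,-143],[0,-10,0],1],
    [[207,0,-171],[0,-12,0],1],
    [[241,0,-200],[0,-14,0],1],
    [[276,0,-228],[0,-16,0],1],
    [[310,0,-257],[0,-17.7,0],1],
    [[345,0,-286],[0,-17.7,0],1],
    [[379,20,-314],[0,-17.7,0],1],
    [[414,40,-343],[0,-17.7,0],1],
    [[448,60,-371],[0,-17.7,0],1],
    [[482,80,-400],[0,-17.7,0],1],
    [[482,111,-400],[0,-17.7,0],1],
    [[482,111,-400],[0,-17.7,0],1]
  ]
}}

```text
t: 2.4
tool_pos: [0.5246, 0.0666, 0.116]
ee_rot: [-1.57, 0.009, 0.005]
wrist_force: [-0.8, -0.2, -0.7]
width: 0.0854
```

```bash
python3 -c "
from h import *
goto((.528,.068,.004),90);goto((.528,.068,.004),90)
S=shot('scene');T=shot('top');cv=[]
cv2.imwrite('pics/a1.png',np.hstack([overlay(S,(275,200),50,cv,400),overlay(T,(260,230),40,cv,400)]))"
```

```text
t 2.40 pos [0.5246 0.0666 0.116 ] jawyaw 89.9 w 0.0854 f [-0.8 -0.2 -0.7] | shift [  4.4 112.    1.4] turn [-0.02 -0.15 -0.48]
t 2.40 pos [0.5246 0.0666 0.116 ] jawyaw 89.9 w 0.0854 f [-0.8 -0.2 -0.7] | shift [  4.4 112.    1.4] turn [-0.02 -0.15 -0.48]
```

View pics/a1.png

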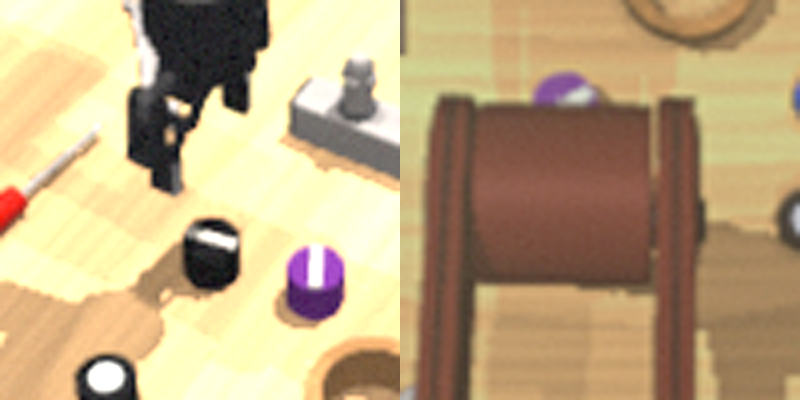

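The gripper stands open above the bar cap and the alignment looks right, so I descend and close.

Call:
{"name": "servo_tool", "arguments": {
  "increments": [
    [[4,35,1],[0,0,-0.4],1],
    [[4,70,1],[0,0,-0.4],1],
    [[4,95,1],[0,0,-0.4],1],
    [[4,111,1],[0,0,-0.4],1],
    [[4,111,1],[0,0,-0.4],1],
    [[4,111,1],[0,0,-0.4],0.3],
    [[4,111,1],[0,0,-0.4],0.3],
    [[4,111,1],[0,0,-0.4],0.3],
    [[4,111,1],[0,0,-0.4],0.3],
    [[4,111,1],[0,0,-0.4],0.3],
    [[4,111,1],[0,0,-0.4],0.3]
  ],
  "force": 40
}}

```text
t: 3.6
tool_pos: [0.5322, 0.0694, 0.0113]
ee_rot: [-1.57, -0.007, -0.006]
wrist_force: [-1.4, 1.2, 6.6]
width: 0.043
```

```bash
python3 -c "
from h import *
goto((.525,-.285,.15))
S=shot('scene')
cv2.imwrite('pics/a2.png',np.hstack([overlay(S,(275,200),50,[],400)]))"
```

```text
t 3.60 pos [0.5322 0.0694 0.0113] jawyaw 90.0 w 0.0430 f [-1.4  1.2  6.6] | shift [  -6.1 -138.9 -354.3] turn [-0.03 -0.    0.47]
```

View pics/a2.png

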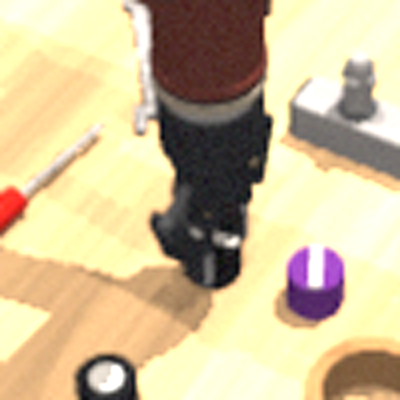

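Call:
{"name": "servo_tool", "arguments": {
  "increments": [
    [[-2,-35,0],[0,0,0.4],0.3],
    [[-4,-75,0],[0,0,0.4],0.3],
    [[-6,-115,-20],[0,0,0.4],0.3],
    [[-6,-139,-60],[0,0,0.4],0.3],
    [[-6,-139,-105],[0,0,0.4],0.3],
    [[-6,-139,-150],[0,0,0.4],0.3],
    [[-6,-139,-195],[0,0,0.4],0.3],
    [[-6,-139,-240],[0,0,0.4],0.3],
    [[-6,-139,-285],[0,0,0.4],0.3],
    [[-6,-139,-325],[0,0,0.4],0.3],
    [[-6,-139,-354],[0,0,0.4],0.3],
    [[-6,-139,-354],[0,0,0.4],0.3]
  ]
}}

```text
t: 4.85
tool_pos: [0.525, -0.2889, 0.1512]
ee_rot: [-1.573, 0.001, -0.005]
wrist_force: [0.1, -0.3, -0.5]
width: 0.0428
```

```bash
python3 -c "
from h import *
goto((.525,-.285,.02))
S=shot('scene','a3.png')"
```

```text
t 4.85 pos [ 0.525  -0.2889  0.1512] jawyaw 89.8 w 0.0428 f [ 0.1 -0.3 -0.5] | shift [ -0.3 131.2   4.1] turn [0.1  0.   0.16]
```

View pics/a3.png

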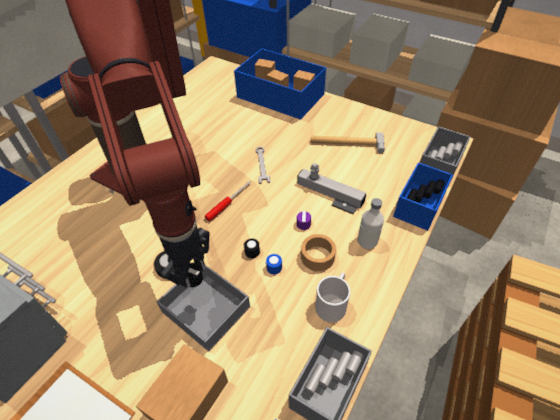

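The cap is held above the tray, near its centre. I lower it, release it and rise.

Call:
{"name": "servo_tool", "arguments": {
  "increments": [
    [[0,40,4],[0,0,0],0.3],
    [[0,80,4],[0,0,0],0.3],
    [[0,115,4],[0,0,0],0.3],
    [[0,131,4],[0,0,0],0.3],
    [[0,131,4],[0,0,0],0.3],
    [[0,131,4],[0,0,0],0.7],
    [[0,131,4],[0,0,0],0.7],
    [[0,131,4],[0,0,0],0.7],
    [[0,131,4],[0,0,0],0.7],
    [[0,100,4],[0,0,0],0.7],
    [[0,60,4],[0,0,0],0.7],
    [[0,20,4],[0,0,0],0.7],
    [[0,0,4],[0,0,0],0.7],
    [[0,0,44],[0,0,0],1],
    [[0,0,88],[0,0,0],1],
    [[0,0,132],[0,0,0],1],
    [[0,0,176],[0,0,0],1],
    [[5,20,210],[0,0,0],1],
    [[6,20,210],[0,0,0],1]
  ]
}}

```text
t: 6.8
tool_pos: [0.5301, -0.0724, 0.129]
ee_rot: [-1.569, -0.0, 0.002]
wrist_force: [0.1, -0.1, 0.2]
width: 0.085
```

```bash
python3 -c "
from h import *
goto((.5317,-.0784,.012),90)
S=shot('scene','a4.png')"
```

```text
t 6.80 pos [ 0.5301 -0.0724  0.129 ] jawyaw 90.1 w 0.0850 f [ 0.1 -0.1  0.2] | shift [  1.7 116.9  -6.3] turn [-0.13  0.06 -0.06]
```

View pics/a4.png

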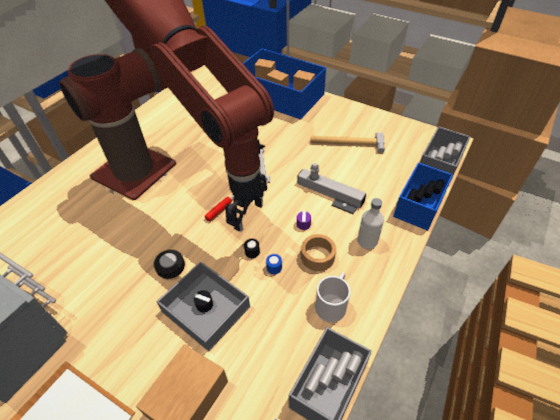

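The bar cap stands upright in the tray at (203,300). Next I grasp the round cap.

Call:
{"name": "servo_tool", "arguments": {
  "increments": [
    [[2,40,-6],[0,0,0],1],
    [[2,80,-6],[0,0,0],1],
    [[2,105,-6],[0,0,0],1],
    [[2,117,-6],[0,0,0],1],
    [[2,117,-6],[0,0,0],1],
    [[2,117,-6],[0,0,0],1],
    [[2,117,-6],[0,0,0],0.2],
    [[2,117,-6],[0,0,0],0.2],
    [[2,117,-6],[0,0,0],0.2],
    [[2,117,-6],[0,0,0],0.2],
    [[2,117,-6],[0,0,0],0.2],
    [[2,117,-6],[0,0,0],0.2],
    [[2,117,-6],[0,0,0],0.2]
  ],
  "force": 80
}}

```text
t: 8.15
tool_pos: [0.5344, -0.0809, 0.0147]
ee_rot: [-1.571, -0.003, -0.002]
wrist_force: [-1.6, -1.1, 6.5]
width: 0.0417
```

```bash
python3 -c "
from h import *
goto((.559,.2415,.17),90)
S=shot('scene');goto((.559,.2415,.17),90)
cv2.imwrite('pics/a5.png',overlay(S,(255,235),50,[],400))"
```

```text
t 8.15 pos [ 0.5344 -0.0809  0.0147] jawyaw 90.0 w 0.0417 f [-1.6 -1.1  6.5] | shift [  25.3 -155.4  322.3] turn [0.02 0.04 0.18]
t 8.20 pos [ 0.5343 -0.0808  0.0146] jawyaw 90.0 w 0.0416 f [-1.8 -0.5  6.3] | shift [  25.4 -155.4  322.3] turn [0.02 0.04 0.18]
```

View pics/a5.png

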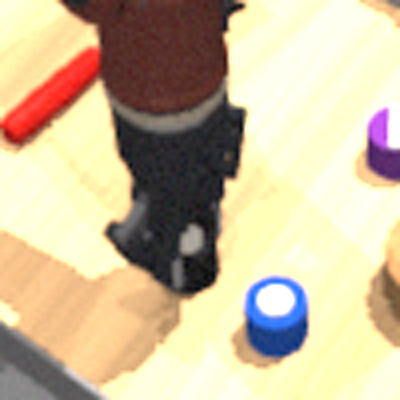

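Call:
{"name": "servo_tool", "arguments": {
  "increments": [
    [[0,-40,0],[0,0,0],0.2],
    [[0,-85,0],[0,0,0],0.2],
    [[5,-130,15],[0,0,0],0.2],
    [[10,-155,50],[0,0,0],0.2],
    [[15,-155,90],[0,0,0],0.2],
    [[20,-155,130],[0,0,0],0.2],
    [[25,-155,170],[0,0,0],0.2],
    [[25,-155,210],[0,0,0],0.2],
    [[25,-155,250],[0,0,0],0.2],
    [[25,-155,285],[0,0,0],0.2],
    [[25,-155,310],[0,0,0],0.2],
    [[25,-155,322],[0,0,0],0.2],
    [[25,-155,322],[0,0,0],0.2],
    [[25,-155,322],[0,0,0],0.2]
  ]
}}

```text
t: 9.6
tool_pos: [0.5586, 0.2404, 0.1695]
ee_rot: [-1.572, -0.003, -0.002]
wrist_force: [-0.3, 0.1, -0.6]
width: 0.0416
```

```bash
python3 -c "
from h import *
goto((.559,.2415,.14),90)
S=shot('scene','a6.png');T=shot('top');goto((.559,.2415,.14),90)
s=monitor.sense();x,y,z=s['tool_pos'];r=z-.0147
g=(0,255,0);rd=(0,0,255)
cv=[(circ(x,y,r,.022),g),(circ(x,y,r+.036,.022),g),(circ(.559,.2415,.095,.007),rd),(circ(.559,.2415,.087,.012),rd)]
cv2.imwrite('pics/a6b.png',np.hstack([overlay(S,(315,145),40,cv,400),overlay(S,(315,145),40,[],400)]))
"
```

```text
t 9.60 pos [0.5586 0.2404 0.1695] jawyaw 90.0 w 0.0416 f [-0.3  0.1 -0.6] | shift [ 0.3 29.5  1.1] turn [0.06 0.04 0.16]
t 9.70 pos [0.5588 0.2398 0.1695] jawyaw 90.0 w 0.0419 f [ 0.1 -0.7 -0.3] | shift [ 0.2 29.5  1.7] turn [ 0.05 -0.03  0.16]
```

View pics/a6b.png

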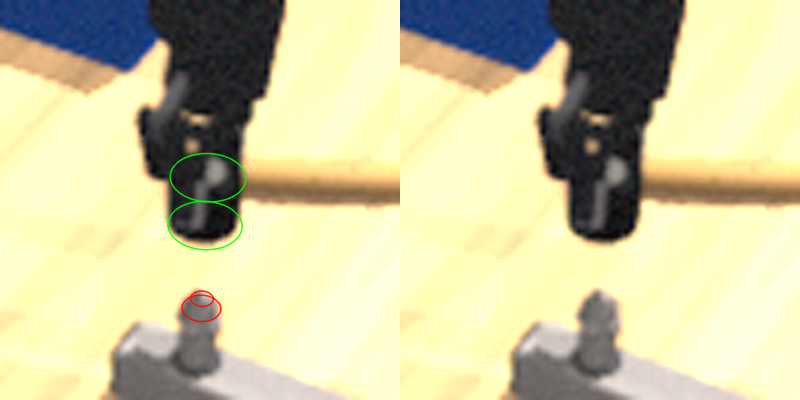

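```bash
python3 -c "
from h import *
S=shot('scene');T=shot('top','a7t.png')
J=[(proj(S,np.array([.559,.24,.155])+d)-proj(S,[.559,.24,.155])) for d in np.eye(3)*.001]; print(np.round(J,3))
c=S['frame'][125:180,290:340]
c=np.clip((c/255.)**.5*255,0,255).astype(np.uint8)
cv2.imwrite('pics/a7.png',cv2.resize(cv2.cvtColor(c,cv2.COLOR_RGB2BGR),None,fx=11,fy=11,interpolation=cv2.INTER_NEAREST))
"
```

```text
[[ 0.298  0.11 ]
 [ 0.157 -0.19 ]
 [ 0.016 -0.26 ]]
```

View pics/a7.png

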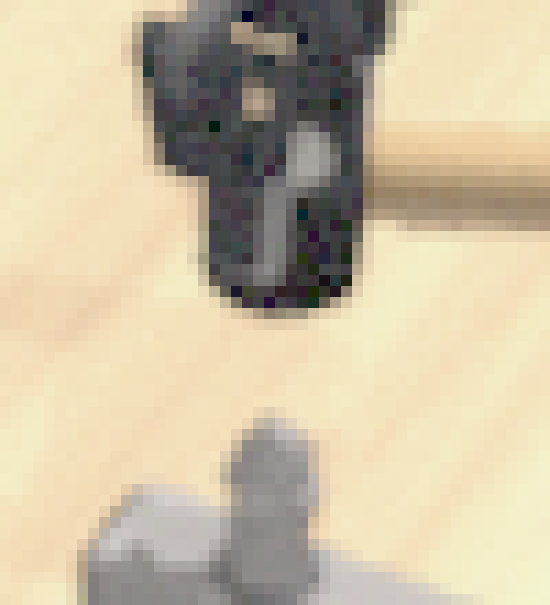

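View pics/a7t.png

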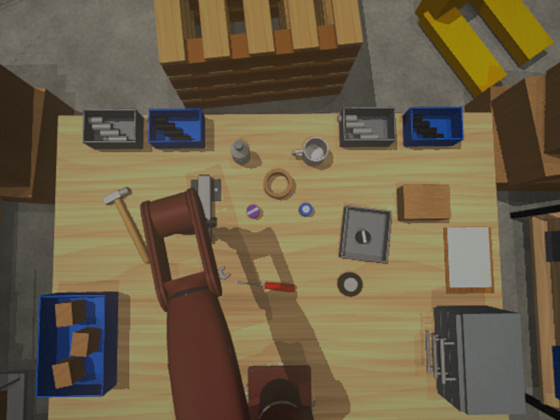

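```bash
python3 -c "
from h import *
S=shot('scene')
for z in (.155,.16,.087,.075): print(z, proj(S,[.559,.2415,z])+.5)
goto((.559,.2415,.13),90)
"
```

```text
0.155 [316.24795839 149.61009877]
0.16 [316.32969451 148.30665776]
0.087 [315.18532906 166.55578633]
0.075 [315.00679643 169.40283575]
t 9.85 pos [0.5589 0.2401 0.1697] jawyaw 90.0 w 0.0416 f [ 0.3 -0.2 -0.3] | shift [ 0.  39.7  1.4] turn [ 0.03 -0.04  0.18]
```

Call:
{"name": "servo_tool", "arguments": {
  "increments": [
    [[1,20,1],[0,0,0.2],0.2],
    [[1,40,1],[0,0,0.2],0.2],
    [[1,48,1],[0,0,0.2],0.2],
    [[1,55,1],[0,0,0.2],0.2],
    [[1,60,1],[0,0,0.2],0.2],
    [[1,64,1],[0,0,0.2],0.2],
    [[1,64,1],[0,0,0.2],0.2],
    [[1,64,1],[0,0,0.2],0.2]
  ],
  "force": 90
}}

```text
t: 10.65
tool_pos: [0.5604, 0.2412, 0.1062]
ee_rot: [-1.571, 0.0, -0.001]
wrist_force: [-0.5, 0.4, -0.6]
width: 0.0409
```

```bash
python3 -c "
from h import *
goto((.559,.2415,.095),90)
S=shot('scene');goto((.559,.2415,.095),90)
c=S['frame'][135:190,290:340]
c=np.clip((c/255.)**.5*255,0,255).astype(np.uint8)
cv2.imwrite('pics/a8.png',cv2.resize(cv2.cvtColor(c,cv2.COLOR_RGB2BGR),None,fx=10,fy=10,interpolation=cv2.INTER_NEAREST))
"
```

```text
t 10.65 pos [0.5604 0.2412 0.1062] jawyaw 90.0 w 0.0409 f [-0.5  0.4 -0.6] | shift [-1.4 11.2  0.3] turn [ 0.02 -0.04  0.02]
t 10.70 pos [0.5604 0.2412 0.1063] jawyaw 90.0 w 0.0413 f [ 0.5  0.3 -0.9] | shift [-1.5 11.3  0.3] turn [ 0.01 -0.04  0.03]
```

View pics/a8.png

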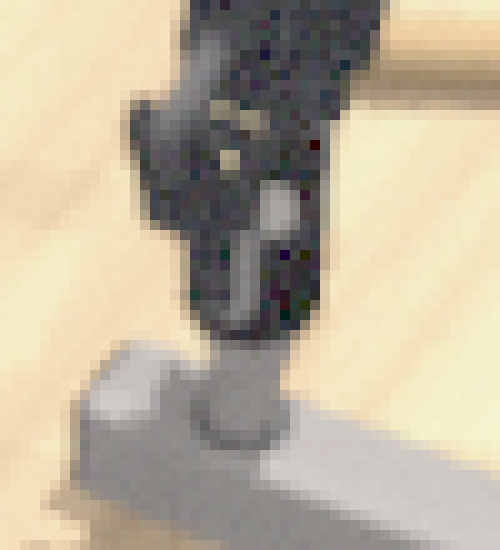

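Call:
{"name": "servo_tool", "arguments": {
  "increments": [
    [[0,3,0],[0,0,0],0.2],
    [[0,6,0],[0,0,0],0.2],
    [[0,9,0],[0,0,0],0.2],
    [[0,9,0],[0,0,0],0.2],
    [[0,9,0],[0,0,0],0.2]
  ],
  "force": 90
}}

```text
t: 11.2
tool_pos: [0.5603, 0.2411, 0.097]
ee_rot: [-1.571, 0.0, -0.001]
wrist_force: [-0.7, -0.1, -1.1]
width: 0.0411
```

Call:
{"name": "servo_tool", "arguments": {
  "increments": [
    [[0,2,0],[0,0,0],0.2],
    [[0,4,0],[0,0,0],0.2],
    [[0,6,0],[0,0,0],0.2],
    [[0,8,0],[0,0,0],0.2],
    [[0,8,0],[0,0,0],0.2]
  ],
  "force": 90
}}

```text
t: 11.7
tool_pos: [0.561, 0.2411, 0.0906]
ee_rot: [-1.571, -0.001, -0.002]
wrist_force: [-2.1, -2.0, 5.2]
width: 0.0414
```

Call:
{"name": "servo_tool", "arguments": {
  "increments": [
    [[0,3,0],[0,0,0],0.2],
    [[0,4,0],[0,0,0],0.2],
    [[0,5,0],[0,0,0],0.2],
    [[0,6,0],[0,0,0],0.2],
    [[0,6,0],[0,0,0],0.2]
  ],
  "force": 110
}}

```text
t: 12.2
tool_pos: [0.5603, 0.2408, 0.083]
ee_rot: [-1.572, 0.001, -0.001]
wrist_force: [1.0, -0.6, -8.8]
width: 0.0409
```

The click has passed: the wrist force flipped to −8.8 N, so the cap is being drawn down. I keep lowering to the hard stop.

Call:
{"name": "servo_tool", "arguments": {
  "increments": [
    [[0,3,0],[0,0,0],0.2],
    [[0,6,0],[0,0,0],0.2],
    [[0,8,0],[0,0,0],0.2],
    [[0,9,0],[0,0,0],0.2],
    [[0,9,0],[0,0,0],0.2]
  ],
  "force": 110
}}

```text
t: 12.7
tool_pos: [0.5616, 0.2413, 0.0791]
ee_rot: [-1.571, -0.002, -0.002]
wrist_force: [-13.3, -4.8, 27.1]
width: 0.0403
```

Call:
{"name": "servo_tool", "arguments": {
  "increments": [
    [[-1,3,0],[0,0,0],0.2],
    [[-1,2,0],[0,0,0],0.2],
    [[-1,2,0],[0,0,0],0.2],
    [[-1,2,0],[0,0,0],0.2]
  ],
  "force": 110
}}

```text
t: 13.1
tool_pos: [0.5616, 0.2413, 0.0793]
ee_rot: [-1.571, -0.003, -0.004]
wrist_force: [-4.8, -3.2, 9.2]
width: 0.0409
```

```bash
python3 -c "
from h import *
goto((.559,.2415,.079),90)
S=shot('scene','a9f.png');goto((.559,.2415,.079),90)
cv=[(circ(.559,.2415,z,.022),(0,255,0)) for z in(.0645,.1005)]
cv2.imwrite('pics/a9.png',np.hstack([overlay(S,(315,165),30,cv,400),overlay(S,(315,165),30,[],400)]))
print(monitor.sense()['torque'])
"
```

```text
t 13.10 pos [0.5616 0.2413 0.0793] jawyaw 90.0 w 0.0409 f [-4.8 -3.2  9.2] | shift [-2.6  0.3  0.2] turn [ 0.02 -0.01  0.26]
t 13.15 pos [0.5616 0.2413 0.0793] jawyaw 90.0 w 0.0410 f [-4.4 -2.1  8.9] | shift [-2.6  0.3  0.2] turn [ 0.02 -0.02  0.26]
[-0.5399446   0.73460582  0.02855051]
```

View pics/a9.png

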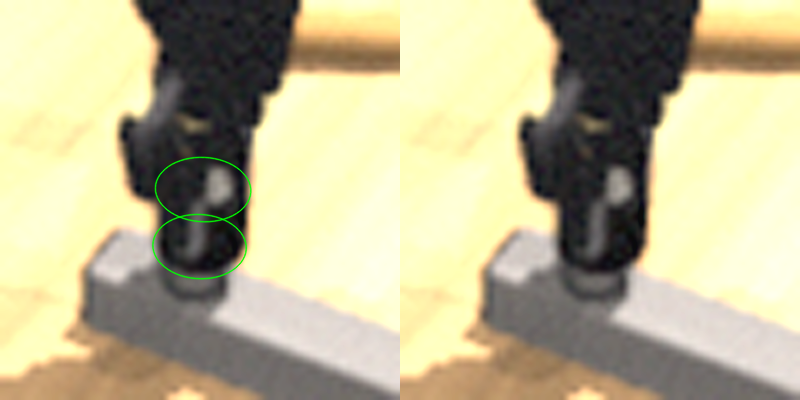

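Call:
{"name": "servo_tool", "arguments": {
  "increments": [
    [[-1,2.5,0],[0,0,0],0.2],
    [[-1,2.5,0],[0,0,0],0.2],
    [[-1,2.5,0],[0,0,0],0.2],
    [[-1,2.5,0],[0,0,0],0.2],
    [[-1,2.5,0],[0,0,0],0.2],
    [[-1,2.5,0],[0,0,0],0.2]
  ],
  "force": 110
}}

```text
t: 13.75
tool_pos: [0.5617, 0.2413, 0.0793]
ee_rot: [-1.571, -0.005, -0.005]
wrist_force: [-5.1, -3.5, 11.3]
width: 0.0409
```

```bash
python3 -c "
from h import *
T=shot('top','b1.png')
for i in range(3): shot('scene','b2.png'); s=monitor.sense(); print(s['tool_pos'],s['wrist_force'],s['ee_rot'],s['width'])
cv2.imwrite('pics/b3.png',overlay(T,(365,235),35,[],400))
"
```

```text
[0.56165141 0.2413199  0.07928448] [-5.72383407 -3.19142749 11.76116589] [-1.57117947 -0.00498731 -0.0052225 ] 0.04084991618155966
[0.56161586 0.24132457 0.07925603] [-3.94239075 -3.4688115  12.75487604] [-1.57120718 -0.00498245 -0.00514453] 0.04065597300001015
[0.5616612  0.24129337 0.07928292] [-4.84152293 -3.1784331  12.09298936] [-1.57121699 -0.00500261 -0.0052278 ] 0.040968734508935234
```

View pics/b2.png

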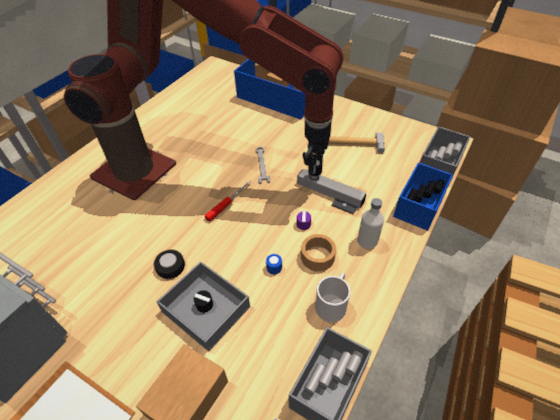

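The bar cap is in the tray at (203,300), no bystander has moved, and the round cap is on the post at (315,170) under a steady push of about 12 N.

```bash
python3 -c "
from h import *
print(job_done()); s=monitor.sense(); print(s['t'],s['tool_pos'],s['wrist_force'])"
```

```text
the job is handed in; nothing more can be done
None
the job is handed in; nothing more can be done
```

The job is handed in, at about 14 s of the 72 s allowed. No verdict was reported, and the state could not be read after the hand-in.

- **Bar-tag cap (reject):** it was placed in the scrap tray and released. The pictures show it upright near the middle of the tray.
- **Round-tag cap (good):** it was pushed onto the post past the click, where the wrist force flipped to about −9 N, then down to a hard stop with the tool at z ≈ 0.079 m. That height agrees with the home height worked out from the grasp.
- **Final hold:** the cap is still gripped at 110 N and pressed at about 12 N, a little over the 10 N asked. About 6 N of sideways force remains, and the tool is tilted less than 0.01 rad.
- **Bystanders:** none has visibly moved in the last picture, and the blue and purple look-alikes were left alone.

**Checks that disagreed:**
- **Height:** the camera outline of the seated cap's rim sat about 1 pixel (up to roughly 3 mm) above the prediction. I put this down to calibration and edge blur, because the position held within 0.2 mm as the force dropped from 27 N to 9 N.
- **Overshoot:** the press reached about 27 N for a moment at the hard stop before I eased it back.
- **Spotter:** its top-view positions for the caps and post were wrong or missing, so I measured from the pixels instead.

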